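# Rotate beaker, tin and bottle between hotplate, balance and tray

## Robot

A 6-joint arm with a two-finger parallel gripper is mounted at the origin on the work surface. World frame = base frame: x ahead of the robot, y to its left, z up, the work surface at z = 0. Lengths are in mm, angles in rad, forces in N, time in s.
With the tool pointing down it reaches from about 300 to 850 mm from the base axis. Payload 5.4 kg.
Tool frame: the origin (TCP) lies on the centre line of the jaws, within the pads' length; the fingertips stand manip.nose_length ahead of it and the grasp point (between the pads) lies 11 mm behind it (manip.nose_length is the distance from the TCP to the fingertips, in mm); z points along the fingers, y is the direction in which the jaws open and shut (so a half turn about z gives the same grasp; the last joint's range is limited). The gripper opens to 85 mm and grips with 20 to 120 N. Pads are 22 mm wide; open, the fingers measure 114 mm over their backs; the gripper's body (76 mm by 85 mm) begins 54 mm behind the grasp point. The pads swing forward as they close: fully open they stand 13 mm farther back than shut.
Start: joints at [1.099, 0.158, 1.597, -0, 1.386, -0.21], TCP at [148.832, 555.387, 239.299] pointing down, gripper open.
Joint ranges: [-2.91, 2.91], [-0.94, 2.29], [0.18, 2.7], [-1.29, 4.43], [0.17, 2.64], [-3, 3]. Speed limits (rad/s): [2.57, 2.57, 3.14, 3.14, 3.14, 3.14].

## Interface

Orientations are given as a unit quaternion [x, y, z, w].
In Python, from workcell import manip gives the robot as it stands.
- The arm moves only by the tool jog_arm, never from a script. Its argument "targets" is a list of rows, each an object of numbers: "dx", "dy", "dz": the shift along the tool's x, y, z in cm; "roll": the turn about the tool's z in rad; "jaw": the opening, from 0 (shut) to 1 (fully open). A call has 1 to 10 rows; each row is the pose to reach, as a shift and turn from the pose commanded when the call began, along the tool's axes at that moment; what a row does not reach only later rows make up. A row lasts 1/8 s, in which the tool goes at most 62.5 mm and 10.7 degrees, less where a joint would pass 70% of its speed; a pose out of reach is approached as far as the arm can. A call with a gripper value outside its range is refused whole. The fingers move at their own pace and stop on an object; "squeeze" is the grip in N (left out, the last holds). Time passes only in rows, so rows that repeat a pose let the fingers close. It gives the time, the measured TCP pose, the force and the opening at its end, in the units of the state.
- manip.get_obs(): the state, without advancing time (a new reading comes with each control period).
- manip.read_camera(name): name is "scene" or "top" or "wrist"; returns (picture, depth): 400x640x3 uint8, red, green, blue; 400x640 float32, mm along the optical axis (not along the pixel's ray), 0 where there is no reading.
- manip.camera_model(name): a dict with "fx", "fy", "cx", "cy" (pixels), "rvec" (rotation vector, rad) and "tvec" (3), from world to camera coordinates, as OpenCV has them. Camera axes: x right, y down, z forward; pixel columns grow to the right and rows downward; lengths in mm; the calibration is good to about 2 mm. A picture is of the moment at which its call begins: read the wrist's pose just before it. camera_model takes no time and is no camera call; for the wrist camera it gives the pose at the moment of the call.
- manip.finish_job(): hands the job in, once; it reports no verdict.
The state is a dict: "time": time; "joints": joint angles; "qvel": joint speeds; "tau": joint torques, N m; "tool_pos": TCP position; "ee_rot": TCP orientation; "ft_force": force on the tool from outside, world axes, zero at the start; "moment": the same for the moment, N m; "width": finger opening in mm.
Only numpy, scipy, OpenCV 4.12 (cv2) and the standard library are available. Lean on these libraries where they do the work, as an engineer would, in place of code of your own. Each camera call takes 0.05 s, during which the arm holds its last target. There are 200 camera calls.

## Task

The dried aluminium sample tin has to come off the (cold) hotplate and onto the balance pan, the reagent bottle has to leave the balance and go back into the steel tray, and the open beaker has to leave the tray and go onto the hotplate. Each place holds only one of them, so first park one of the three on the empty cork mat, let go of it there, and bring it on once its own place is free. Set each one down gently, not dropped, upright in the middle of its place, keep them upright all the way, and leave the tape roll, the mortar and the tip box where they are.

Things in the scene. Friction and masses are not known exactly. Their poses are not given: they have to be found in the camera images.
- tin: squat closed moisture tin of bare aluminium, a plain upright cylinder 54 mm in diameter and 44 mm high with a flat lid that stays on, about 110 g; at the start it stands on the hotplate. Origin: centre of its underside, z up.
- bottle: closed white plastic reagent bottle with a paper label and a black screw cap, 96 mm high: cylindrical body 50 mm in diameter up to 72 mm, then a shoulder, cap 35 mm in diameter from 80 to 96 mm; about 160 g; at the start it stands on the balance pan. Origin: centre of its underside, z up.
- beaker: empty open beaker of white plastic, a straight cylinder 52 mm in outer diameter, 72 mm high, wall 3 mm, with a small pouring lip of 8 mm sticking out at the rim towards its own +x; about 90 g; at the start it stands in the steel tray. Origin: centre of its underside, z up.
- balance: compact white laboratory balance, fixed to the bench, body 180 x 140 mm and 46 mm high with a display on the side of its -x, and a round steel pan 96 mm in diameter whose top is 56 mm above the bench; the pan does not move. Place of the tin. Origin: on the bench straight below the pan's centre, z up; the body reaches 60 mm to +x, 120 mm to -x and 70 mm to either side of it.
- hotplate: grey hotplate, fixed, off and cold, body 185 x 135 mm with two black knobs (tops at 71 mm) 94 mm from the plate's centre on the side of its -x, and a white square ceramic plate 120 x 120 mm whose top is 72 mm above the bench. Place of the beaker. Origin: on the bench straight below the plate's centre, z up; the body reaches 60 mm to +x, 125 mm to -x and 68 mm to either side.
- tray: shallow square stainless steel tray, fixed, 130 x 130 mm outside, floor 3 mm above the bench, rim 13 mm high and 3 mm thick. Place of the bottle. Origin: on the bench below its centre, z up.
- cork_mat: round cork mat, fixed, 116 mm in diameter, top 10 mm above the bench, empty at the start: the free spot for parking. Origin: on the bench below its centre, z up.
- tape_roll: bystander: roll of beige masking tape lying flat, 100 mm in diameter, 24 mm high, loose. Origin: centre of its underside.
- mortar: bystander: white porcelain mortar 94 mm in diameter and 55 mm high, its pestle leaning out of it to 106 mm height, loose. Origin: centre of its underside.
- tip_box: bystander: pipette tip box, blue with a clear lid, 87 x 122 mm, 48 mm high, loose. Origin: centre of its underside.
There are look-alikes about, which are no part of the job. Leave any green or yellow look-alike of the beaker alone. What is shaped like the hotplate but pink is not meant.

How it is judged:
By the outcome, as a careful person would: the job done as asked, in the order asked, and still so for the second after the job is handed in, with the robot touching nothing.
It also fails if it takes over 112 s, if anything falls off the work surface, if the arm or the gripper's body presses on something with over 40 N, if the wrist force passes 120 N, or if a joint passes its speed limit or range.

## Working session

There is one attempt and no reset: what is moved stays moved. The work goes in short steps, Python scripts to look and compute and a tool call to move; the robot and the scene stay as the last step left them, time stands still between calls to the robot, and variables do not carry over. Pictures are saved under pics/ and viewed, on a budget of 14 in all, crops included, one or two more only if the job needs it, and the job is handed in when it is done.

Besides the shell and the picture viewer there is one more tool, called as name(argument=value, ...) on one line, values as JSON. jog_arm: Moves the arm, as the interface text tells. Its arguments: {"type":"object","properties":{"targets":{"type":"array"},"squeeze":{"type":"number"}},"required":["targets"]}

```bash
mkdir -p pics && ls && python3 - <<'E'
from workcell import manip
import cv2,numpy as np
print(manip.nose_length, manip.get_obs())
for n in ("top","scene"):
    p,d=manip.read_camera(n); cv2.imwrite(f"pics/{n}0.png",p[...,::-1]); np.save(f"pics/{n}0.npy",d); print(n,manip.camera_model(n))
E
```

```text
pics
8.0 {'time': 0.0, 'joints': array([ 1.09892511e+00,  1.59051741e-01,  1.59822824e+00, -3.11160328e-05,
        1.38623136e+00, -2.10073579e-01]), 'qvel': array([-0.00143886, -0.00099281,  0.00060006, -0.00305961, -0.00042501,
       -0.00082055]), 'tau': array([-1.78790688e-03, -3.95989251e+01, -3.31434953e+01, -2.36431824e-04,
        8.07017845e-03,  8.87519263e-06]), 'tool_pos': array([148.55870987, 554.86282834, 238.31738858]), 'ee_rot': array([ 1.30522418e-01,  9.91444894e-01, -9.09231179e-04, -3.06398589e-04]), 'ft_force': array([ 0.3326794 ,  0.21912201, -0.11760712]), 'moment': array([-0.00386551,  0.01812372,  0.02840789]), 'width': 85.67144533730507}
top {'fx': 416.89852429466, 'fy': 416.89852429466, 'cx': 318.4723424525774, 'cy': 199.21241325619042, 'rvec': array([ 2.13976918, -2.15730526,  0.14342926]), 'tvec': array([ 121.70073401,  480.74478902, 1462.56554513])}
scene {'fx': 373.546083018033, 'fy': 373.546083018033, 'cx': 316.5512112545415, 'cy': 196.12188912521214, 'rvec': array([ 1.46667577,  1.92056007, -0.93558645]), 'tvec': array([  -6.35350852, -258.21425573, 1512.74481268])}
```

View pics/top0.png

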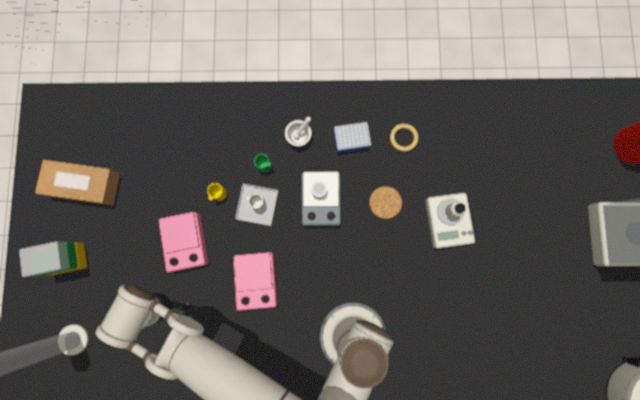

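View pics/scene0.png

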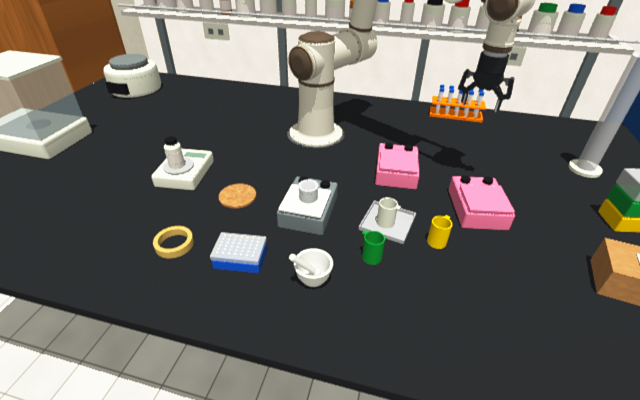

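The top view shows tray and beaker around (257,204), hotplate and tin (321,190), cork mat (386,202), balance and bottle (450,210). The scene view agrees. The look-alikes are the pink hotplates and the green and yellow beakers.

```bash
cat > h.py <<'E'
from workcell import manip
import cv2,numpy as np
from scipy.spatial.transform import Rotation as R
def cam(n):
    m=manip.camera_model(n); Rm=R.from_rotvec(m["rvec"]).as_matrix()
    K=np.array([[m["fx"],0,m["cx"]],[0,m["fy"],m["cy"]],[0,0,1]]); return K,Rm,np.array(m["tvec"])
def ray(c,u,v):
    K,Rm,t=c; d=Rm.T@np.linalg.solve(K,[u,v,1.]); return -Rm.T@t,d
def plane(c,u,v,z):
    o,d=ray(c,u,v); return o+d*(z-o[2])/d[2]
def proj(c,p):
    K,Rm,t=c; q=K@(Rm@np.asarray(p,float)+t); return q[:2]/q[2]
def cloud(c,dep):
    K,Rm,t=c; v,u=np.mgrid[:dep.shape[0],:dep.shape[1]]
    P=np.stack([(u-K[0,2])/K[0,0],(v-K[1,2])/K[1,1],np.ones_like(dep)],-1)*dep[...,None]
    return (P-t)@Rm
def go(p,yaw=None):
    """shift to world p in tool axes (cm)"""
    o=manip.get_obs(); Rt=R.from_quat(o["ee_rot"]); print("d cm",np.round(Rt.inv().apply(np.asarray(p)-o["tool_pos"])/10,2),"tool x",np.round(Rt.as_matrix()[:,0],3),"y",np.round(Rt.as_matrix()[:,1],3),"t",o["time"])
E
python3 - <<'E'
from h import *
c=cam("top")
for n,u,v,z in [("tray",257,204.5,13),("beaker",257,202,75),("hotplate plate",321,187,72),("tin",319.5,190,116),("mat",386,202,10),("pan",449,211,56),("cap",459,209,152),("mortar",298,133,50),("tip",352,137,48),("tape",404,137,24)]:
    print(n,plane(c,u,v,z).round())
c=cam("scene");im=cv2.imread("pics/scene0.png")
t=cam("top");tt=cv2.imread("pics/top0.png")
cv2.imwrite("pics/top_crop.png",cv2.resize(tt[160:260,225:485],None,fx=3,fy=3,interpolation=cv2.INTER_CUBIC))
m=manip.camera_model("wrist"); print(m); go([400,0,300])
E
```

```text
tray [467. 341.  13.]
beaker [468. 332.  75.]
hotplate plate [520. 108.  72.]
tin [502. 114. 116.]
mat [ 473. -128.   10.]
pan [ 433. -341.   56.]
cap [ 429. -344.  152.]
mortar [723. 190.  50.]
tip [706.  -6.  48.]
tape [ 712. -199.   24.]
{'fx': 325.63038938430014, 'fy': 325.63038938430014, 'cx': 321.43159610690594, 'cy': 194.06690377084172, 'rvec': array([-2.31764517, -1.77885185, -0.23295737]), 'tvec': array([-574.24038118,  -34.4837258 ,  377.55030419])}
d cm [-38.64 -47.11  -6.09] tool x [-0.966  0.259  0.   ] y [ 0.259  0.966 -0.002] t 0.1
```

View pics/top_crop.png

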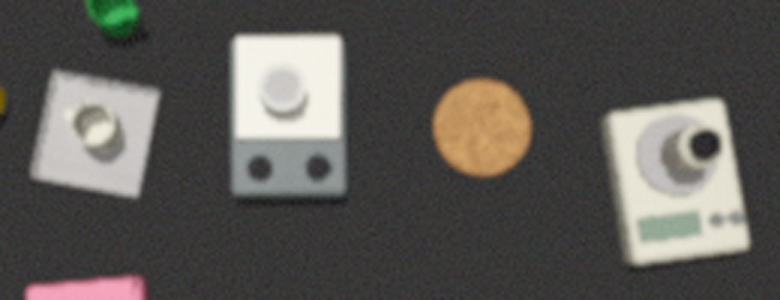

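The enlarged crop shows the beaker's lip pointing up and left, roughly 60° from world x, and the hotplate aligned with world axes. Next I move over the hotplate for a wrist view, squaring the tool.

jog_arm(targets=[{"dx":-43.4,"dy":-33.9,"dz":-6,"roll":-0.26,"jaw":1},{"dx":-43.4,"dy":-33.9,"dz":-6,"roll":-0.26,"jaw":1},{"dx":-43.4,"dy":-33.9,"dz":-6,"roll":-0.26,"jaw":1},{"dx":-43.4,"dy":-33.9,"dz":-6,"roll":-0.26,"jaw":1},{"dx":-43.4,"dy":-33.9,"dz":-6,"roll":-0.26,"jaw":1},{"dx":-43.4,"dy":-33.9,"dz":-6,"roll":-0.26,"jaw":1},{"dx":-43.4,"dy":-33.9,"dz":-6,"roll":-0.26,"jaw":1},{"dx":-43.4,"dy":-33.9,"dz":-6,"roll":-0.26,"jaw":1},{"dx":-43.4,"dy":-33.9,"dz":-6,"roll":-0.26,"jaw":1},{"dx":-43.4,"dy":-33.9,"dz":-6,"roll":-0.26,"jaw":1}])

```text
time: 1.35
tool_pos: [481.9, 112.6, 299.1]
ee_rot: [0.004, 1.0, -0.0, -0.0]
ft_force: [0.3, 0.4, 0.2]
width: 85.1
```

jog_arm(targets=[{"jaw":1},{"jaw":1},{"jaw":1}])

```text
schema error: expected keys dx, dy, dz, roll, jaw
```

```bash
cat >> h.py <<'E'
def shot(name):
    c=cam("wrist"); p,d=manip.read_camera("wrist"); cv2.imwrite(f"pics/{name}.png",p[...,::-1])
    np.savez(f"pics/{name}.npz",d=d,K=c[0],R=c[1],t=c[2]); go([0,0,0]); print("cam at",(-c[1].T@c[2]).round(1), "axis",c[1][2].round(2), manip.get_obs()["tool_pos"].round(1))
def load(name):
    z=np.load(f"pics/{name}.npz"); return (z["K"],z["R"],z["t"]),z["d"]
E
python3 -c "
from h import *
shot('w1')"
```

```text
d cm [ 47.97 -11.69  29.94] tool x [-1.     0.005  0.001] y [0.005 1.    0.   ] t 1.4
cam at [416.9 113.5 432.7] axis [ 0.26 -0.   -0.97] [480.7 114.4 298.9]
```

View pics/w1.png

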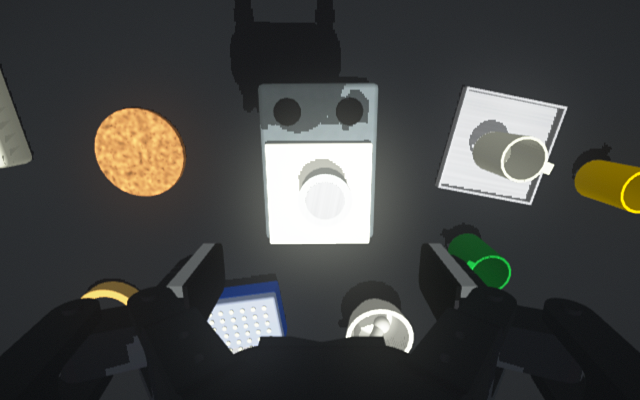

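The wrist view shows the mat at (140,152), the tin lid at (323,198), plate corners at (267,143), (371,142), (369,243), (270,243), tray corners at (466,87), (566,106), (530,203), (438,187), and the beaker rim at (525,160) with the lip at (549,168).

```bash
python3 - <<'E'
from h import *
c,d=load("w1"); P=cloud(c,d)
print("invalid frac",(d==0).mean())
# depth heights
def med(u,v,r=4): 
    q=P[v-r:v+r+1,u-r:u+r+1].reshape(-1,3); return np.median(q,0).round(1)
for n,u,v in [("tin",323,198),("plate",290,165),("plate2",350,165),("mat",140,152),("trayfl",490,110),("bench",400,150),("beaker bottom",523,160)]: print(n,med(u,v))
# depth segmentation
def seg(n,x,y,r,z0,z1):
    m=(d>0)&(np.hypot(P[...,0]-x,P[...,1]-y)<r)&(P[...,2]>z0)&(P[...,2]<z1); q=P[m]
    (cx,cy),(w,h),a=cv2.minAreaRect(q[:,:2].astype(np.float32)); cc,rr=cv2.minEnclosingCircle(q[:,:2].astype(np.float32))
    print(n,len(q),"rect",round(cx,1),round(cy,1),round(w,1),round(h,1),round(a,1),"circ",np.round(cc,1),round(rr,1),"z",np.median(q[:,2]).round(1))
seg("tin",502,114,60,108,130); seg("plate",520,108,110,62,90); seg("mat",473,-128,90,6,25); seg("beaker",468,332,60,62,90); seg("trayrim",467,341,110,8,25)
print("rays: plate",np.mean([plane(c,u,v,72) for u,v in[(267,143),(371,142),(369,243),(270,243)]],0).round(1),"tin",plane(c,323,198,116).round(1),"mat",plane(c,140,151.5,10).round(1),
"tray",np.mean([plane(c,u,v,13) for u,v in[(466,87),(566,106),(530,203),(438,187)]],0).round(1),"beaker",plane(c,525,160,75).round(1),"lip",plane(c,549,168,75).round(1))
E
```

```text
invalid frac 0.0040390625
tin [506.7 113.9 115.6]
plate [480.5  77.1  71.3]
plate2 [481.1 144.5  71. ]
mat [ 472.9 -124.     9.3]
trayfl [423.3 328.5   2. ]
bench [474.1 216.9  -1.3]
beaker bottom [482.5 358.9  36.6]
tin 2269 rect 510.0 115.4 55.0 54.0 1.3 circ [509.9 115.7] 27.7 z 115.5
plate 8949 rect 494.3 109.1 120.3 163.6 89.8 circ [502.1 109. ] 94.2 z 71.0
mat 6133 rect 475.3 -125.4 114.6 114.8 78.1 circ [ 475.7 -125.8] 58.2 z 9.3
beaker 987 rect 475.4 338.2 51.3 55.8 20.2 circ [478.3 340.8] 30.8 z 72.2
trayrim 1702 rect 471.4 343.1 131.5 130.4 78.7 circ [471.2 342.8] 91.3 z 11.8
rays: plate [515.3 109.7  72. ] tin [506.6 113.9 116. ] mat [ 472.2 -123.4   10. ] tray [470.3 341.4  13. ] beaker [476.1 337.5  75. ] lip [485.3 365.6  75. ]
```

jog_arm(targets=[{"dx":-2.9,"dy":0,"dz":5,"roll":0,"jaw":1},{"dx":-2.9,"dy":0,"dz":11,"roll":0,"jaw":1},{"dx":-2.9,"dy":0,"dz":14,"roll":0,"jaw":1},{"dx":-2.9,"dy":0,"dz":17,"roll":0,"jaw":1},{"dx":-2.9,"dy":0,"dz":19,"roll":0,"jaw":1},{"dx":-2.9,"dy":0,"dz":20.5,"roll":0,"jaw":1},{"dx":-2.9,"dy":0,"dz":21.3,"roll":0,"jaw":1},{"dx":-2.9,"dy":0,"dz":21.3,"roll":0,"jaw":1}], squeeze=30)

```text
time: 2.4
tool_pos: [509.0, 115.9, 86.1]
ee_rot: [0.001, 1.0, 0.0, -0.0]
ft_force: [0.7, 0.8, 0.4]
width: 85.6
```

```bash
python3 -c "
from h import *
shot('w2')"
```

```text
d cm [ 50.94 -11.66   8.64] tool x [-1.     0.002 -0.001] y [0.002 1.    0.   ] t 2.45
cam at [444.1 116.3 219.7] axis [ 0.26 -0.   -0.97] [509.5 115.8  86.7]
```

View pics/w2.png

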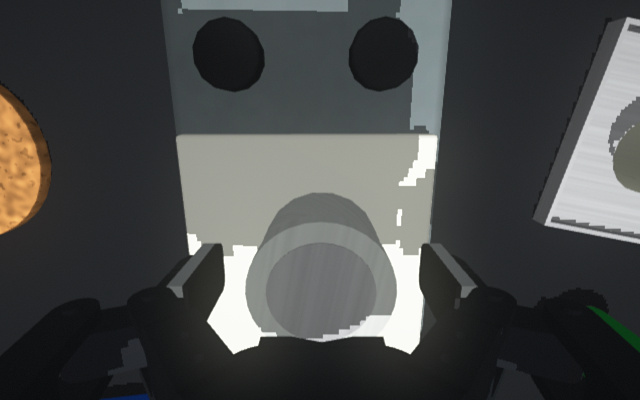

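The tin stands centred between the pads: lid edges at u=246 and 396, so its centre is at about 321. I close and lift.

jog_arm(targets=[{"dx":0,"dy":0,"dz":0,"roll":0,"jaw":0.5},{"dx":0,"dy":0,"dz":0,"roll":0,"jaw":0.5},{"dx":0,"dy":0,"dz":0,"roll":0,"jaw":0.5},{"dx":0,"dy":0,"dz":0,"roll":0,"jaw":0.5},{"dx":0,"dy":0,"dz":0,"roll":0,"jaw":0.5},{"dx":0,"dy":0,"dz":0,"roll":0,"jaw":0.5}], squeeze=30)

```text
time: 3.2
tool_pos: [510.0, 115.6, 87.1]
ee_rot: [0.001, 1.0, 0.0, 0.001]
ft_force: [-0.5, 0.5, 5.6]
width: 52.5
```

jog_arm(targets=[{"dx":0,"dy":0,"dz":-0.5,"roll":0,"jaw":0.4},{"dx":0,"dy":0,"dz":-2,"roll":0,"jaw":0.4},{"dx":0,"dy":0,"dz":-5,"roll":0,"jaw":0.4},{"dx":0.3,"dy":-2,"dz":-7,"roll":0,"jaw":0.4},{"dx":1,"dy":-6,"dz":-7,"roll":0,"jaw":0.4},{"dx":1.7,"dy":-11,"dz":-7,"roll":0,"jaw":0.4},{"dx":2.4,"dy":-16,"dz":-7,"roll":0,"jaw":0.4},{"dx":3,"dy":-20.5,"dz":-7,"roll":0,"jaw":0.4},{"dx":3.4,"dy":-23.5,"dz":-6,"roll":0,"jaw":0.4},{"dx":3.4,"dy":-24.1,"dz":-3,"roll":0,"jaw":0.4}])

```text
time: 4.45
tool_pos: [476.3, -128.3, 118.4]
ee_rot: [0.002, 1.0, -0.002, 0.002]
ft_force: [0.3, 1.3, -1.3]
width: 52.9
```

```bash
python3 -c "
from h import *
shot('w3')"
```

```text
d cm [47.31 12.42 11.5 ] tool x [-1.     0.004  0.004] y [0.004 1.    0.001] t 4.5
cam at [ 410.7 -127.3  251.7] axis [ 0.27 -0.01 -0.96] [ 472.9 -126.3  113.2]
```

View pics/w3.png

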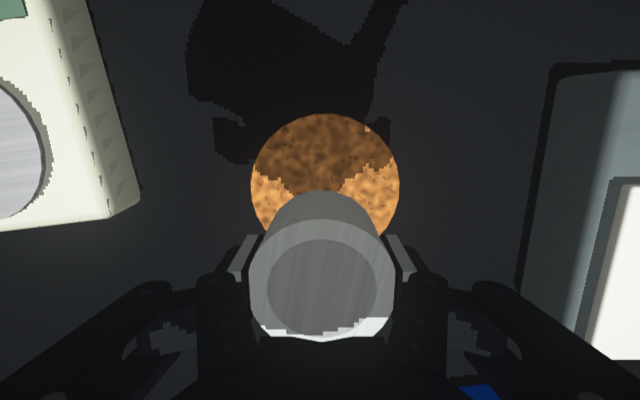

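The tin is held level, centre u=322, against the mat at u=250–400 (centre 325). Now I lower it slowly.

jog_arm(targets=[{"dx":0,"dy":0.1,"dz":2,"roll":0,"jaw":0.4},{"dx":0,"dy":0.1,"dz":5,"roll":0,"jaw":0.4},{"dx":0,"dy":0.1,"dz":7,"roll":0,"jaw":0.4},{"dx":0,"dy":0.1,"dz":8.2,"roll":0,"jaw":0.4},{"dx":0,"dy":0.1,"dz":8.7,"roll":0,"jaw":0.4},{"dx":0,"dy":0.1,"dz":9,"roll":0,"jaw":0.4},{"dx":0,"dy":0.1,"dz":9.1,"roll":0,"jaw":0.4},{"dx":0,"dy":0.1,"dz":9.1,"roll":0,"jaw":0.4}])

```text
time: 5.5
tool_pos: [475.2, -124.5, 25.7]
ee_rot: [0.001, 1.0, -0.0, 0.0]
ft_force: [0.3, -0.2, -2.1]
width: 52.7
```

jog_arm(targets=[{"dx":0,"dy":0,"dz":0.05,"roll":0,"jaw":0.4},{"dx":0,"dy":0,"dz":0.1,"roll":0,"jaw":0.4},{"dx":0,"dy":0,"dz":0.1,"roll":0,"jaw":0.4}])

```text
time: 5.88
tool_pos: [475.1, -124.5, 25.1]
ee_rot: [0.001, 1.0, -0.0, 0.0]
ft_force: [-2.5, 1.3, 5.5]
width: 53.0
```

Contact (about 5 N up). I release and rise.

jog_arm(targets=[{"dx":0,"dy":0,"dz":0,"roll":0,"jaw":0.7},{"dx":0,"dy":0,"dz":0,"roll":0,"jaw":1},{"dx":0,"dy":0,"dz":0,"roll":0,"jaw":1},{"dx":0,"dy":0,"dz":0,"roll":0,"jaw":1},{"dx":0,"dy":0,"dz":-2,"roll":0,"jaw":1},{"dx":0,"dy":0,"dz":-6,"roll":0,"jaw":1},{"dx":0,"dy":0,"dz":-12,"roll":0,"jaw":1},{"dx":0,"dy":0,"dz":-18,"roll":0,"jaw":1}])

```text
time: 6.88
tool_pos: [474.4, -124.2, 205.8]
ee_rot: [0.001, 1.0, 0.0, -0.0]
ft_force: [0.9, -0.4, 0.1]
width: 85.3
```

jog_arm(targets=[{"dx":0,"dy":46.2,"dz":0,"roll":1.85,"jaw":1},{"dx":0,"dy":46.2,"dz":0,"roll":1.85,"jaw":1},{"dx":0,"dy":46.2,"dz":0,"roll":1.85,"jaw":1},{"dx":0,"dy":46.2,"dz":0,"roll":1.85,"jaw":1},{"dx":0,"dy":46.2,"dz":0,"roll":1.85,"jaw":1},{"dx":0,"dy":46.2,"dz":0,"roll":1.85,"jaw":1},{"dx":0,"dy":46.2,"dz":0,"roll":1.85,"jaw":1},{"dx":0,"dy":46.2,"dz":0,"roll":1.85,"jaw":1},{"dx":0,"dy":46.2,"dz":0,"roll":1.85,"jaw":1},{"dx":0,"dy":46.2,"dz":0,"roll":1.85,"jaw":1}])

```text
time: 8.12
tool_pos: [475.1, 339.4, 203.9]
ee_rot: [0.752, 0.659, -0.0, -0.0]
ft_force: [-0.1, 0.7, 0.6]
width: 85.4
```

jog_arm(targets=[{"dx":0,"dy":0,"dz":0,"roll":0,"jaw":1},{"dx":0,"dy":0,"dz":0,"roll":0,"jaw":1},{"dx":0,"dy":0,"dz":0,"roll":0,"jaw":1}])

```text
time: 8.5
tool_pos: [475.8, 337.3, 204.3]
ee_rot: [0.751, 0.661, 0.0, -0.0]
ft_force: [-0.6, -0.0, -0.2]
width: 85.5
```

```bash
python3 - <<'E'
from h import *
shot('w4')
c,d=load('w4');P=cloud(c,d)
for n,x,y,r,a,b in [("beaker",475,337,60,62,90),("rim",471,343,100,8,25)]:
    q=P[(d>0)&(np.hypot(P[...,0]-x,P[...,1]-y)<r)&(P[...,2]>a)&(P[...,2]<b)]
    print(n,len(q),cv2.minAreaRect(q[:,:2].astype(np.float32)),np.median(q[:,2]), q.min(0),q.max(0))
E
```

```text
d cm [-39.5  -42.92  20.43] tool x [0.127 0.992 0.   ] y [ 0.992 -0.127  0.   ] t 8.55
cam at [485.2 403.  337.9] axis [-0.03 -0.26 -0.97] [475.8 337.3 204.4]
beaker 1109 ((474.9876403808594, 339.1459655761719), (51.09968566894531, 55.67888641357422), 18.845273971557617) 73.5794552150657 [450.11818249 311.06338328  62.04980084] [501.24799295 370.78790356  76.12026962]
rim 2122 ((470.90301513671875, 342.4215087890625), (130.4380340576172, 130.44000244140625), 78.78228759765625) 12.05450506998399 [395.64496798 266.45994822   8.00583596] [546.92685887 418.44177272  24.91282928]
```

View pics/w4.png

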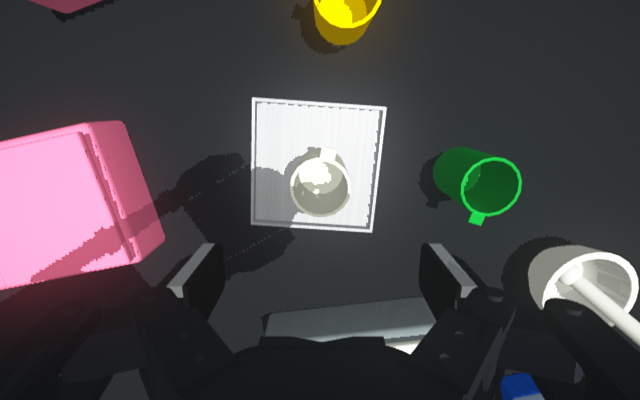

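The wrist view shows the beaker rim centred at (321,187) with its lip at (328,155), about 12° off tool x and clear of the pads. The green beaker and the mortar are clear of the fingers. I descend.

jog_arm(targets=[{"dx":0,"dy":0,"dz":4,"roll":0.1,"jaw":1},{"dx":0,"dy":0,"dz":8,"roll":0.1,"jaw":1},{"dx":0,"dy":0,"dz":12,"roll":0.1,"jaw":1},{"dx":0,"dy":0,"dz":15,"roll":0.1,"jaw":1},{"dx":0,"dy":0,"dz":16.8,"roll":0.1,"jaw":1},{"dx":0,"dy":0,"dz":16.8,"roll":0.1,"jaw":0.5},{"dx":0,"dy":0,"dz":16.8,"roll":0.1,"jaw":0.4},{"dx":0,"dy":0,"dz":16.8,"roll":0.1,"jaw":0.4},{"dx":0,"dy":0,"dz":16.8,"roll":0.1,"jaw":0.4},{"dx":0,"dy":0,"dz":16.8,"roll":0.1,"jaw":0.4}], squeeze=25)

```text
time: 9.8
tool_pos: [477.0, 338.2, 37.9]
ee_rot: [0.783, 0.622, 0.001, 0.0]
ft_force: [-0.1, 0.1, 6.0]
width: 52.0
```

jog_arm(targets=[{"dx":0,"dy":0,"dz":0,"roll":0,"jaw":0.4},{"dx":0,"dy":0,"dz":-0.5,"roll":0,"jaw":0.4},{"dx":0,"dy":0,"dz":-2,"roll":0,"jaw":0.4},{"dx":0,"dy":0,"dz":-5,"roll":0,"jaw":0.4},{"dx":0,"dy":0,"dz":-10,"roll":0,"jaw":0.4},{"dx":0,"dy":0,"dz":-13,"roll":0,"jaw":0.4},{"dx":0,"dy":0,"dz":-13,"roll":0,"jaw":0.4}])

```text
time: 10.68
tool_pos: [477.6, 338.5, 170.1]
ee_rot: [0.783, 0.622, 0.003, 0.001]
ft_force: [0.4, -0.3, -1.7]
width: 51.8
```

```bash
python3 - <<'E'
from h import *
shot('w5')
c,d=load('w5');P=cloud(c,d); z=manip.get_obs()["tool_pos"]
q=P[(d>0)&(np.hypot(P[...,0]-z[0],P[...,1]-z[1])<60)&(P[...,2]>175)]; 
# plate in view
q=P[(d>0)&(np.hypot(P[...,0]-516,P[...,1]-109)<90)&(P[...,2]>62)&(P[...,2]<80)]; print(len(q),q.min(0),q.max(0),np.median(q[:,2]))
go([516,109.4,0])
E
```

```text
d cm [-43.7  -38.79  16.62] tool x [0.226 0.974 0.001] y [ 0.974 -0.226  0.002] t 10.725
cam at [492.6 402.7 304. ] axis [-0.05 -0.25 -0.97] [476.2 337.8 167.6]
1004 [547.81012934 124.31947271  62.85644589] [576.01759678 170.23752715  73.32569414] 71.1502701411533
d cm [-21.38   9.01  16.74] tool x [0.226 0.974 0.001] y [ 0.974 -0.226  0.002] t 10.725
```

View pics/w5.png

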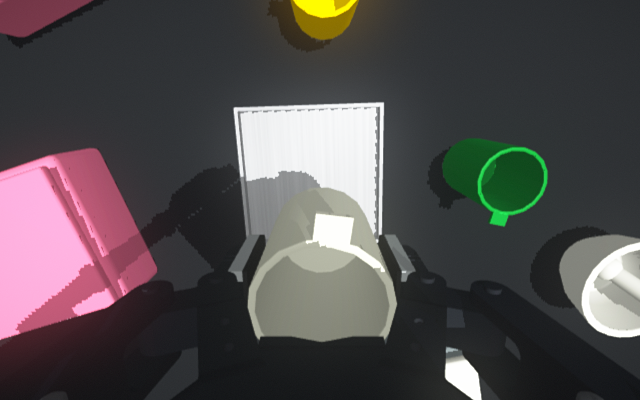

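The beaker hangs level in the jaws, its rim spanning u=248–396, and the tray is empty. On to the plate.

jog_arm(targets=[{"dx":-2,"dy":0.8,"dz":0,"roll":0,"jaw":0.4},{"dx":-6,"dy":2.5,"dz":0,"roll":0,"jaw":0.4},{"dx":-11,"dy":4.6,"dz":0,"roll":0,"jaw":0.4},{"dx":-16,"dy":6.7,"dz":0,"roll":0,"jaw":0.4},{"dx":-20,"dy":8.4,"dz":0.5,"roll":0,"jaw":0.4},{"dx":-21.4,"dy":9,"dz":2.5,"roll":0,"jaw":0.4},{"dx":-21.4,"dy":9,"dz":4.5,"roll":0,"jaw":0.4},{"dx":-21.4,"dy":9,"dz":5.4,"roll":0,"jaw":0.4},{"dx":-21.4,"dy":9,"dz":5.8,"roll":0,"jaw":0.4},{"dx":-21.4,"dy":9,"dz":5.9,"roll":0,"jaw":0.4}])

```text
time: 11.98
tool_pos: [515.0, 108.8, 107.4]
ee_rot: [0.783, 0.622, 0.0, 0.0]
ft_force: [0.5, -0.2, -0.9]
width: 52.0
```

jog_arm(targets=[{"dx":0,"dy":0,"dz":0,"roll":0,"jaw":0.4},{"dx":0,"dy":0,"dz":0,"roll":0,"jaw":0.4}])

```text
time: 12.22
tool_pos: [515.4, 109.0, 107.8]
ee_rot: [0.783, 0.622, 0.0, 0.0]
ft_force: [-0.7, -0.7, -1.2]
width: 52.0
```

```bash
python3 - <<'E'
from h import *
shot('w6')
c,d=load('w6');P=cloud(c,d)
for n,a,b in [("plate",66,80),("beaker rim",135,155)]:
    q=P[(d>0)&(np.hypot(P[...,0]-516,P[...,1]-109)<90)&(P[...,2]>a)&(P[...,2]<b)]; print(n,len(q),q.min(0),q.max(0),np.percentile(q[:,2],[50,95]))
go([516,109.4,0])
E
```

```text
d cm [-22.25 -47.75  10.73] tool x [0.226 0.974 0.   ] y [ 0.974 -0.226  0.001] t 12.275
cam at [531.1 173.5 241.4] axis [-0.06 -0.26 -0.97] [515.3 108.9 107.7]
plate 25479 [428.80147661  66.93661848  66.00830003] [576.4639761  169.03852615  79.99353634] [71.05538286 75.6369352 ]
beaker rim 9413 [457.30544005  86.79967592 135.00207806] [576.08451523 141.85189156 154.99972536] [144.02457481 154.41204531]
d cm [ 0.06  0.05 10.77] tool x [0.226 0.974 0.   ] y [ 0.974 -0.226  0.001] t 12.275
```

View pics/w6.png

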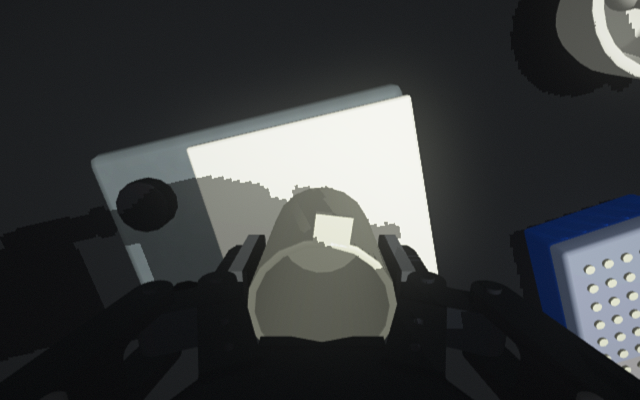

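The beaker is over the plate centre (plate corners at (188,149) and (410,95)), with about 2 mm left to go. I lower until contact.

jog_arm(targets=[{"dx":0,"dy":0,"dz":0.05,"roll":0,"jaw":0.4},{"dx":0,"dy":0,"dz":0.1,"roll":0,"jaw":0.4},{"dx":0,"dy":0,"dz":0.15,"roll":0,"jaw":0.4},{"dx":0,"dy":0,"dz":0.15,"roll":0,"jaw":0.4}])

```text
time: 12.78
tool_pos: [515.2, 108.8, 106.9]
ee_rot: [0.783, 0.622, 0.0, 0.0]
ft_force: [-3.9, 0.3, 7.4]
width: 52.5
```

jog_arm(targets=[{"dx":0,"dy":0,"dz":0,"roll":0,"jaw":0.7},{"dx":0,"dy":0,"dz":0,"roll":0,"jaw":1},{"dx":0,"dy":0,"dz":0,"roll":0,"jaw":1},{"dx":0,"dy":0,"dz":0,"roll":0,"jaw":1},{"dx":0,"dy":0,"dz":-2,"roll":0,"jaw":1},{"dx":0,"dy":0,"dz":-6,"roll":0,"jaw":1},{"dx":0,"dy":0,"dz":-12,"roll":0,"jaw":1},{"dx":0,"dy":0,"dz":-15,"roll":0,"jaw":1},{"dx":-4,"dy":0.2,"dz":-15,"roll":0,"jaw":1}])

```text
time: 13.9
tool_pos: [509.8, 70.2, 259.5]
ee_rot: [0.782, 0.623, 0.003, 0.002]
ft_force: [0.4, -1.0, -0.4]
width: 85.6
```

jog_arm(targets=[{"dx":-6,"dy":0.3,"dz":0,"roll":0,"jaw":1},{"dx":-12,"dy":0.6,"dz":0,"roll":0,"jaw":1},{"dx":-18,"dy":0.9,"dz":0,"roll":0,"jaw":1},{"dx":-24,"dy":1.2,"dz":0,"roll":0,"jaw":1},{"dx":-30,"dy":1.5,"dz":0,"roll":0,"jaw":1},{"dx":-36,"dy":1.7,"dz":0,"roll":0,"jaw":1},{"dx":-40,"dy":1.8,"dz":0,"roll":0,"jaw":1},{"dx":-41.8,"dy":1.9,"dz":0,"roll":0,"jaw":1},{"dx":-41.8,"dy":1.9,"dz":0,"roll":0,"jaw":1}])

```text
time: 15.02
tool_pos: [431.8, -342.3, 255.6]
ee_rot: [0.783, 0.622, 0.0, -0.0]
ft_force: [0.3, 0.2, -0.4]
width: 85.3
```

```bash
python3 - <<'E'
from h import *
shot('w7')
c,d=load('w7');P=cloud(c,d)
for n,a,b,r in [("cap",140,160,70),("pan",53,60,90),("pan-fine",50,54,60),("body",125,135,70),("balance",40,50,160)]:
    q=P[(d>0)&(np.hypot(P[...,0]-433,P[...,1]+342)<r)&(P[...,2]>a)&(P[...,2]<b)]
    if len(q): print(n,len(q),np.round(cv2.minEnclosingCircle(q[:,:2].astype(np.float32))[0],1),q.min(0).round(1),q.max(0).round(1),np.median(q[:,2]).round(1))
E
```

```text
d cm [ 23.46 -49.8   25.6 ] tool x [0.226 0.974 0.001] y [ 0.974 -0.226 -0.   ] t 15.075
cam at [ 447.8 -277.9  389.2] axis [-0.06 -0.25 -0.97] [ 432.1 -341.3  255.6]
cap 1601 [ 436.3 -350.4] [ 418.9 -367.3  140.2] [ 453.5 -333.   153.5] 151.0
pan 3417 [ 434.6 -347.4] [ 387.  -388.    53.1] [ 482.2 -299.7   59.8] 55.1
pan-fine 225 [ 434.5 -347.3] [ 388.  -387.7   51.8] [ 479.2 -299.6   54. ] 53.7
body 1017 [ 436.3 -350.4] [ 411.5 -372.6  125. ] [ 461.1 -325.8  134.5] 129.7
balance 13061 [ 405.2 -351. ] [ 309.8 -428.2   40. ] [ 500.6 -273.    49.8] 45.1
```

View pics/w7.png

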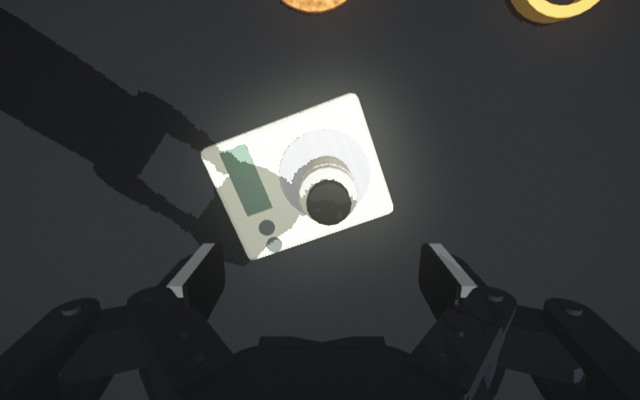

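The cap is centred at (329,203) and the balance pan at about (325,172). By depth that puts the bottle at (436.3,-350.4) and the pan at (434.6,-347.4). I grasp the bottle.

jog_arm(targets=[{"dx":-0.8,"dy":0.6,"dz":3,"roll":0,"jaw":1},{"dx":-0.8,"dy":0.6,"dz":6,"roll":0,"jaw":1},{"dx":-0.8,"dy":0.6,"dz":10,"roll":0,"jaw":1},{"dx":-0.8,"dy":0.6,"dz":13.5,"roll":0,"jaw":1},{"dx":-0.8,"dy":0.6,"dz":15.7,"roll":0,"jaw":1},{"dx":-0.8,"dy":0.6,"dz":15.7,"roll":0,"jaw":1},{"dx":-0.8,"dy":0.6,"dz":15.7,"roll":0,"jaw":0.6},{"dx":-0.8,"dy":0.6,"dz":15.7,"roll":0,"jaw":0.4},{"dx":-0.8,"dy":0.6,"dz":15.7,"roll":0,"jaw":0.4},{"dx":-0.8,"dy":0.6,"dz":15.7,"roll":0,"jaw":0.4}], squeeze=30)

```text
time: 16.32
tool_pos: [436.6, -351.8, 100.5]
ee_rot: [0.783, 0.622, 0.0, 0.001]
ft_force: [-1.5, 2.6, 6.5]
width: 49.0
```

jog_arm(targets=[{"dx":0,"dy":0,"dz":0,"roll":0,"jaw":0.4},{"dx":0,"dy":0,"dz":0,"roll":0,"jaw":0.4}])

```text
time: 16.58
tool_pos: [436.6, -351.8, 100.6]
ee_rot: [0.783, 0.622, 0.0, 0.001]
ft_force: [-1.2, 2.5, 5.7]
width: 49.1
```

jog_arm(targets=[{"dx":0,"dy":0,"dz":-0.5,"roll":0,"jaw":0.4},{"dx":0,"dy":0,"dz":-2,"roll":0,"jaw":0.4},{"dx":0,"dy":0,"dz":-5,"roll":0,"jaw":0.4},{"dx":0,"dy":0,"dz":-9,"roll":0,"jaw":0.4},{"dx":0,"dy":0,"dz":-12,"roll":0,"jaw":0.4},{"dx":1,"dy":-0.2,"dz":-13,"roll":0,"jaw":0.4},{"dx":4,"dy":-0.7,"dz":-13,"roll":0,"jaw":0.4},{"dx":8.5,"dy":-1.5,"dz":-13,"roll":0,"jaw":0.4},{"dx":13.5,"dy":-2.4,"dz":-13,"roll":0,"jaw":0.4},{"dx":18.5,"dy":-3.3,"dz":-13,"roll":0,"jaw":0.4}])

```text
time: 17.82
tool_pos: [444.8, -161.1, 227.8]
ee_rot: [0.783, 0.622, -0.0, -0.001]
ft_force: [-0.0, 0.0, -2.3]
width: 48.8
```

jog_arm(targets=[{"dx":5,"dy":-0.9,"dz":0,"roll":0,"jaw":0.4},{"dx":10,"dy":-1.8,"dz":0,"roll":0,"jaw":0.4},{"dx":15,"dy":-2.7,"dz":0,"roll":0,"jaw":0.4},{"dx":20,"dy":-3.6,"dz":0,"roll":0,"jaw":0.4},{"dx":25,"dy":-4.5,"dz":0,"roll":0,"jaw":0.4},{"dx":30,"dy":-5.4,"dz":0,"roll":0,"jaw":0.4},{"dx":35,"dy":-6.3,"dz":0,"roll":0,"jaw":0.4},{"dx":40,"dy":-7.2,"dz":0,"roll":0,"jaw":0.4},{"dx":45,"dy":-8.2,"dz":0,"roll":0,"jaw":0.4},{"dx":49,"dy":-9,"dz":0,"roll":0,"jaw":0.4}])

```text
time: 19.08
tool_pos: [467.1, 336.1, 227.6]
ee_rot: [0.783, 0.623, -0.001, -0.0]
ft_force: [0.3, -0.6, -1.6]
width: 48.8
```

jog_arm(targets=[{"dx":0.9,"dy":0,"dz":0,"roll":0,"jaw":0.4},{"dx":0.9,"dy":0,"dz":0,"roll":0,"jaw":0.4},{"dx":0.9,"dy":0,"dz":0,"roll":0,"jaw":0.4}])

```text
time: 19.45
tool_pos: [470.6, 341.8, 228.4]
ee_rot: [0.783, 0.622, -0.001, 0.0]
ft_force: [0.2, -0.5, -2.1]
width: 48.9
```

```bash
python3 - <<'E'
from h import *
shot('w8'); go([471.1,342.8,100])
E
```

```text
d cm [-43.97 -38.06  22.91] tool x [ 0.227  0.974 -0.001] y [ 0.974 -0.227 -0.   ] t 19.5
cam at [486.7 406.4 361.9] axis [-0.06 -0.26 -0.96] [470.7 341.7 228.6]
d cm [ 0.12  0.02 12.86] tool x [ 0.227  0.974 -0.001] y [ 0.974 -0.227 -0.   ] t 19.5
```

View pics/w8.png

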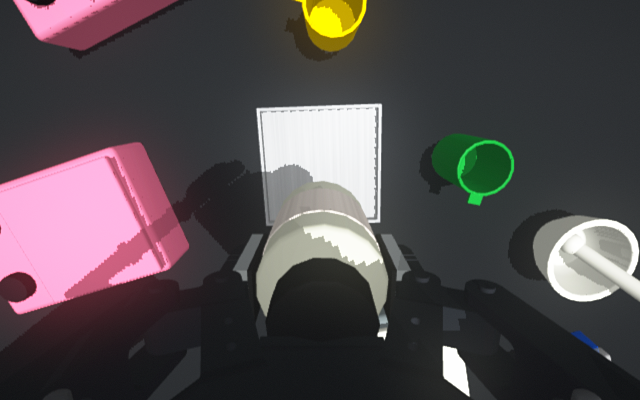

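The bottle hangs upright over the empty tray, whose corners are at (258,108), (381,104), (379,221). I descend.

jog_arm(targets=[{"dx":0.1,"dy":0,"dz":3,"roll":0,"jaw":0.4},{"dx":0.1,"dy":0,"dz":7.5,"roll":0,"jaw":0.4},{"dx":0.1,"dy":0,"dz":12,"roll":0,"jaw":0.4},{"dx":0.1,"dy":0,"dz":15,"roll":0,"jaw":0.4},{"dx":0.1,"dy":0,"dz":16.7,"roll":0,"jaw":0.4},{"dx":0.1,"dy":0,"dz":17.5,"roll":0,"jaw":0.4},{"dx":0.1,"dy":0,"dz":17.9,"roll":0,"jaw":0.4},{"dx":0.1,"dy":0,"dz":18,"roll":0,"jaw":0.4},{"dx":0.1,"dy":0,"dz":18,"roll":0,"jaw":0.4},{"dx":0.1,"dy":0,"dz":18,"roll":0,"jaw":0.4}])

```text
time: 20.75
tool_pos: [471.4, 344.0, 49.4]
ee_rot: [0.783, 0.622, 0.001, 0.0]
ft_force: [-0.1, -0.2, -2.9]
width: 49.1
```

jog_arm(targets=[{"dx":0,"dy":0,"dz":0.05,"roll":0,"jaw":0.4},{"dx":0,"dy":0,"dz":0.1,"roll":0,"jaw":0.4},{"dx":0,"dy":0,"dz":0.15,"roll":0,"jaw":0.4},{"dx":0,"dy":0,"dz":0.15,"roll":0,"jaw":0.4}])

```text
time: 21.25
tool_pos: [471.0, 343.9, 47.6]
ee_rot: [0.783, 0.622, 0.0, -0.0]
ft_force: [-1.3, -0.4, 1.9]
width: 48.7
```

jog_arm(targets=[{"dx":0,"dy":0,"dz":0.05,"roll":0,"jaw":0.4},{"dx":0,"dy":0,"dz":0.05,"roll":0,"jaw":0.4}])

```text
time: 21.5
tool_pos: [471.1, 344.0, 47.6]
ee_rot: [0.783, 0.622, 0.0, -0.0]
ft_force: [-3.7, -0.8, 6.0]
width: 48.9
```

jog_arm(targets=[{"dx":0,"dy":0,"dz":0,"roll":0,"jaw":0.7},{"dx":0,"dy":0,"dz":0,"roll":0,"jaw":1},{"dx":0,"dy":0,"dz":0,"roll":0,"jaw":1},{"dx":0,"dy":0,"dz":0,"roll":0,"jaw":1},{"dx":0,"dy":0,"dz":-2,"roll":0,"jaw":1},{"dx":0,"dy":0,"dz":-6,"roll":0,"jaw":1},{"dx":0,"dy":0,"dz":-12,"roll":0,"jaw":1},{"dx":0,"dy":0,"dz":-18,"roll":0,"jaw":1},{"dx":0,"dy":0,"dz":-18.5,"roll":0,"jaw":1}])

```text
time: 22.62
tool_pos: [474.1, 345.4, 240.0]
ee_rot: [0.783, 0.622, 0.007, 0.002]
ft_force: [-0.8, 0.6, -0.7]
width: 85.1
```

jog_arm(targets=[{"dx":-6,"dy":1.45,"dz":0,"roll":0,"jaw":1},{"dx":-12,"dy":2.9,"dz":0,"roll":0,"jaw":1},{"dx":-18,"dy":4.35,"dz":0,"roll":0,"jaw":1},{"dx":-24,"dy":5.8,"dz":0,"roll":0,"jaw":1},{"dx":-30,"dy":7.25,"dz":0,"roll":0,"jaw":1},{"dx":-36,"dy":8.7,"dz":0,"roll":0,"jaw":1},{"dx":-42,"dy":10.1,"dz":0,"roll":0,"jaw":1},{"dx":-45.5,"dy":11,"dz":0,"roll":0,"jaw":1},{"dx":-45.5,"dy":11,"dz":2,"roll":0,"jaw":1},{"dx":-45.5,"dy":11,"dz":2,"roll":0,"jaw":1}])

```text
time: 23.88
tool_pos: [474.0, -123.9, 210.4]
ee_rot: [0.783, 0.622, -0.001, -0.002]
ft_force: [0.1, 0.6, -0.2]
width: 85.4
```

```bash
python3 - <<'E'
from h import *
shot('w9')
c,d=load('w9');P=cloud(c,d)
for n,x,y,a,b,r in [("tin",475,-125,46,65,50),("mat",475,-125,5,15,70),("pan",434.6,-347.4,53,60,70)]:
    q=P[(d>0)&(np.hypot(P[...,0]-x,P[...,1]-y)<r)&(P[...,2]>a)&(P[...,2]<b)]
    if len(q): print(n,len(q),np.round(cv2.minEnclosingCircle(q[:,:2].astype(np.float32)),1) if 0 else cv2.minEnclosingCircle(q[:,:2].astype(np.float32)),q.min(0).round(1),q.max(0).round(1),np.median(q[:,2]).round(1))
E
```

```text
d cm [  1.32 -49.    21.23] tool x [0.226 0.974 0.001] y [ 0.974 -0.226 -0.002] t 23.925
cam at [490.4 -59.7 344.1] axis [-0.06 -0.25 -0.97] [ 474.7 -123.9  211.5]
tin 2812 ((474.9966125488281, -124.94524383544922), 27.70414924621582) [ 447.5 -152.6   46.2] [502.2 -97.4  55.8] 53.5
mat 6326 ((474.7734680175781, -126.63763427734375), 57.88745880126953) [ 417.2 -183.7    5.1] [532.3 -69.   14.8] 9.1
```

By depth the tin stands centred on the mat: tin (475.0,-124.9), mat (474.8,-126.6). I grasp it again.

jog_arm(targets=[{"dx":-0.1,"dy":0,"dz":5,"roll":0,"jaw":1},{"dx":-0.1,"dy":0,"dz":10,"roll":0,"jaw":1},{"dx":-0.1,"dy":0,"dz":14.5,"roll":0,"jaw":1},{"dx":-0.1,"dy":0,"dz":17.3,"roll":0,"jaw":1},{"dx":-0.1,"dy":0,"dz":18.5,"roll":0,"jaw":1},{"dx":-0.1,"dy":0,"dz":18.6,"roll":0,"jaw":1},{"dx":-0.1,"dy":0,"dz":18.6,"roll":0,"jaw":0.6},{"dx":-0.1,"dy":0,"dz":18.6,"roll":0,"jaw":0.4},{"dx":-0.1,"dy":0,"dz":18.6,"roll":0,"jaw":0.4},{"dx":-0.1,"dy":0,"dz":18.6,"roll":0,"jaw":0.4}], squeeze=30)

```text
time: 25.18
tool_pos: [476.0, -125.7, 27.4]
ee_rot: [0.783, 0.622, 0.0, 0.001]
ft_force: [-2.5, 1.1, 5.5]
width: 53.4
```

jog_arm(targets=[{"dx":0,"dy":0,"dz":0,"roll":0,"jaw":0.4},{"dx":0,"dy":0,"dz":0,"roll":0,"jaw":0.4}])

```text
time: 25.42
tool_pos: [476.0, -125.7, 27.4]
ee_rot: [0.783, 0.622, 0.0, 0.001]
ft_force: [-1.8, 1.0, 5.0]
width: 53.3
```

jog_arm(targets=[{"dx":0,"dy":0,"dz":-0.5,"roll":0,"jaw":0.4},{"dx":0,"dy":0,"dz":-2,"roll":0,"jaw":0.4},{"dx":0,"dy":0,"dz":-6,"roll":0,"jaw":0.4},{"dx":-1.5,"dy":0.1,"dz":-10,"roll":0,"jaw":0.4},{"dx":-5,"dy":0.2,"dz":-11,"roll":0,"jaw":0.4},{"dx":-10,"dy":0.5,"dz":-11,"roll":0,"jaw":0.4},{"dx":-15,"dy":0.7,"dz":-11,"roll":0,"jaw":0.4},{"dx":-19.5,"dy":0.9,"dz":-11,"roll":0,"jaw":0.4},{"dx":-22,"dy":1,"dz":-10.5,"roll":0,"jaw":0.4},{"dx":-22.5,"dy":1,"dz":-10,"roll":0,"jaw":0.4}])

```text
time: 26.68
tool_pos: [433.7, -347.5, 125.9]
ee_rot: [0.783, 0.621, 0.0, 0.0]
ft_force: [-0.4, 0.4, -1.1]
width: 53.0
```

jog_arm(targets=[{"dx":0,"dy":0,"dz":0,"roll":0,"jaw":0.4},{"dx":0,"dy":0,"dz":0,"roll":0,"jaw":0.4}])

```text
time: 26.92
tool_pos: [434.2, -345.2, 125.6]
ee_rot: [0.783, 0.623, 0.0, -0.0]
ft_force: [-0.7, -0.4, -1.0]
width: 53.1
```

```bash
python3 - <<'E'
from h import *
shot('w10')
c,d=load('w10');P=cloud(c,d)
for n,x,y,a,b,r in [("pan",434.6,-347.4,51,60,60),("balance",405,-350,40,49,130)]:
    q=P[(d>0)&(np.hypot(P[...,0]-x,P[...,1]-y)<r)&(P[...,2]>a)&(P[...,2]<b)]
    print(n,len(q),cv2.minEnclosingCircle(q[:,:2].astype(np.float32)),q.min(0).round(1),q.max(0).round(1),np.median(q[:,2]).round(1))
E
```

```text
d cm [ 23.9  -50.08  12.6 ] tool x [0.225 0.974 0.   ] y [ 0.974 -0.225 -0.   ] t 26.975
cam at [ 450.1 -280.8  259.2] axis [-0.06 -0.25 -0.97] [ 434.3 -345.4  125.8]
pan 7819 ((434.71124267578125, -346.9600830078125), 47.870304107666016) [ 386.9 -372.9   52. ] [ 482.4 -299.2   57.1] 55.0
balance 20965 ((405.0285339355469, -350.5035705566406), 109.16293334960938) [ 310.2 -424.3   40. ] [ 500.6 -272.7   48.8] 45.1
```

View pics/w10.png

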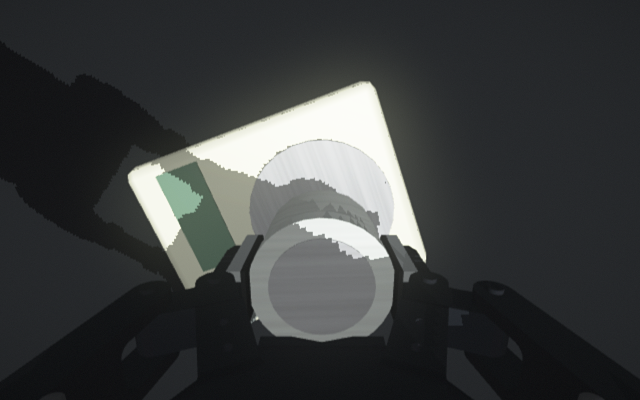

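The tin is level over the pan: the pan spans u=250–395 and the tin 250–394. I lower it.

jog_arm(targets=[{"dx":-0.1,"dy":0,"dz":1.5,"roll":0,"jaw":0.4},{"dx":-0.1,"dy":0,"dz":3.2,"roll":0,"jaw":0.4},{"dx":-0.1,"dy":0,"dz":4.3,"roll":0,"jaw":0.4},{"dx":-0.1,"dy":0,"dz":4.9,"roll":0,"jaw":0.4},{"dx":-0.1,"dy":0,"dz":5.1,"roll":0,"jaw":0.4},{"dx":-0.1,"dy":0,"dz":5.2,"roll":0,"jaw":0.4},{"dx":-0.1,"dy":0,"dz":5.2,"roll":0,"jaw":0.4},{"dx":-0.1,"dy":0,"dz":5.25,"roll":0,"jaw":0.4},{"dx":-0.1,"dy":0,"dz":5.3,"roll":0,"jaw":0.4},{"dx":-0.1,"dy":0,"dz":5.3,"roll":0,"jaw":0.4}])

```text
time: 28.22
tool_pos: [433.9, -347.9, 73.5]
ee_rot: [0.783, 0.622, -0.0, 0.0]
ft_force: [-1.6, 1.8, 4.3]
width: 53.2
```

jog_arm(targets=[{"dx":0,"dy":0,"dz":0.05,"roll":0,"jaw":0.4},{"dx":0,"dy":0,"dz":0.1,"roll":0,"jaw":0.4},{"dx":0,"dy":0,"dz":0.1,"roll":0,"jaw":0.4}])

```text
time: 28.6
tool_pos: [433.9, -347.9, 73.4]
ee_rot: [0.783, 0.622, -0.0, 0.0]
ft_force: [-5.3, 4.6, 12.0]
width: 53.5
```

In contact. I release and rise to a survey pose.

jog_arm(targets=[{"dx":0,"dy":0,"dz":-0.05,"roll":0,"jaw":0.7},{"dx":0,"dy":0,"dz":-0.05,"roll":0,"jaw":1},{"dx":0,"dy":0,"dz":-0.05,"roll":0,"jaw":1},{"dx":0,"dy":0,"dz":-0.05,"roll":0,"jaw":1},{"dx":0,"dy":0,"dz":-2,"roll":0,"jaw":1},{"dx":0,"dy":0,"dz":-6,"roll":0,"jaw":1},{"dx":0,"dy":0,"dz":-12,"roll":0,"jaw":1},{"dx":0,"dy":0,"dz":-18,"roll":0,"jaw":1},{"dx":0,"dy":0,"dz":-20,"roll":0,"jaw":1}])

```text
time: 29.72
tool_pos: [435.0, -349.1, 277.0]
ee_rot: [0.783, 0.622, 0.0, 0.004]
ft_force: [0.8, -0.6, -0.7]
width: 85.5
```

```bash
python3 - <<'E'
from h import *
shot('w11')
c,d=load('w11');P=cloud(c,d)
def st(n,x,y,a,b,r):
    q=P[(d>0)&(np.hypot(P[...,0]-x,P[...,1]-y)<r)&(P[...,2]>a)&(P[...,2]<b)]
    print(n,len(q),np.round(cv2.minEnclosingCircle(q[:,:2].astype(np.float32))[0],1),q.min(0).round(1),q.max(0).round(1),np.median(q[:,2]).round(1))
st("tin",434,-347,92,112,60); st("pan",434,-347,52,60,60)
E
```

```text
d cm [ 24.36 -50.5   27.29] tool x [ 0.226  0.974 -0.006] y [ 0.974 -0.226  0.007] t 29.775
cam at [ 450.2 -283.7  410.2] axis [-0.05 -0.26 -0.96] [ 435.2 -349.4  278. ]
tin 2496 [ 435.  -347.6] [ 407.6 -374.8   92. ] [ 462.3 -320.1  102.2] 99.6
pan 3183 [ 434.5 -347.4] [ 386.8 -395.1   52.2] [ 482.3 -299.6   60. ] 55.1
```

jog_arm(targets=[{"dx":6,"dy":0,"dz":-2,"roll":0,"jaw":1},{"dx":12,"dy":0,"dz":-4,"roll":0,"jaw":1},{"dx":18,"dy":0,"dz":-5,"roll":0,"jaw":1},{"dx":24,"dy":-1,"dz":-5,"roll":0,"jaw":1},{"dx":30,"dy":-3,"dz":-5,"roll":0,"jaw":1},{"dx":36,"dy":-5,"dz":-5,"roll":0,"jaw":1},{"dx":42,"dy":-7,"dz":-5,"roll":0,"jaw":1},{"dx":48,"dy":-9,"dz":-5,"roll":0,"jaw":1},{"dx":53,"dy":-10,"dz":-5,"roll":0,"jaw":1},{"dx":53,"dy":-10,"dz":-5,"roll":0,"jaw":1}])

```text
time: 31.02
tool_pos: [455.0, 194.4, 320.4]
ee_rot: [0.781, 0.624, -0.001, -0.001]
ft_force: [-0.0, -0.6, -0.3]
width: 85.3
```

```bash
python3 - <<'E'
from h import *
shot('w12')
c,d=load('w12');P=cloud(c,d)
def st(n,x,y,a,b,r):
    q=P[(d>0)&(np.hypot(P[...,0]-x,P[...,1]-y)<r)&(P[...,2]>a)&(P[...,2]<b)]
    if len(q): print(n,len(q),np.round(cv2.minEnclosingCircle(q[:,:2].astype(np.float32))[0],1),q.min(0).round(1),q.max(0).round(1),np.median(q[:,2]).round(1))
st("beaker",516,109,130,155,60); st("plate",516,109,64,80,95); st("cap",471,343,85,110,60); st("trayrim",471,343,8,18,100)
p,_=manip.read_camera("scene"); a=cv2.resize(p[120:300,130:480],(800,411),interpolation=cv2.INTER_CUBIC)
cv2.imwrite("pics/scene1.png",a[...,::-1])
E
```

```text
d cm [-28.88 -40.04  32.15] tool x [ 0.223  0.975 -0.001] y [ 0.975 -0.223 -0.002] t 31.075
cam at [470.8 258.9 454. ] axis [-0.06 -0.26 -0.97] [455.4 192.6 320.5]
beaker 943 [518.1 111.3] [490.2  81.3 130. ] [541.3 141.2 145.1] 141.9
plate 6643 [504.2 115.9] [423.1  48.7  64.2] [576.8 168.9  79.9] 71.2
cap 1102 [471.8 344.4] [454.9 327.3  85.2] [489.  361.2 100.6] 97.8
trayrim 818 [468.5 331.6] [394.8 266.2   8. ] [541.6 398.1  18. ] 11.8
```

View pics/scene1.png

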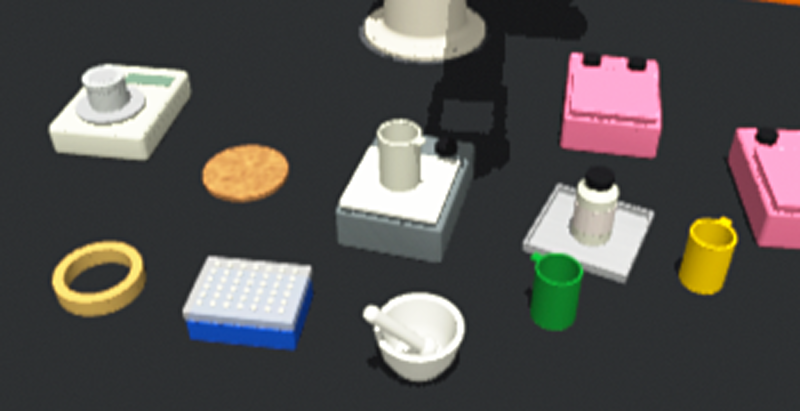

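View pics/w12.png

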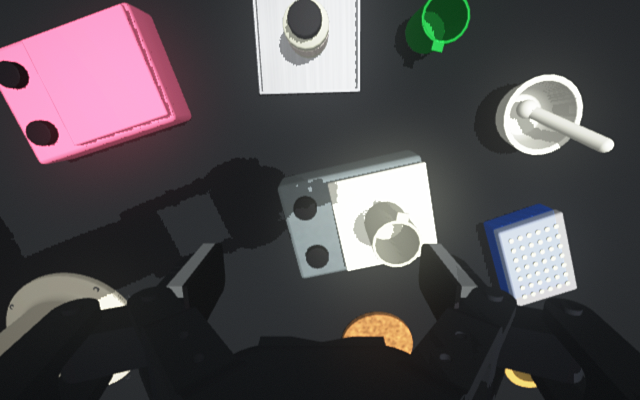

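The pictures show the tin on the pan (105,90), the beaker on the plate (400,155), the bottle in the tray (595,215) and the mat empty. The bystanders look untouched and the gripper is clear, so I hand the job in.

```bash
python3 -c "
from workcell import manip
print(manip.get_obs()['time'], manip.finish_job())"
```

```text
the job is handed in; nothing more can be done
31.125 None
```

The job is done and handed in at 31.1 s, well under the 112 s limit. I parked the tin on the cork mat and let go of it there. Then I moved the beaker to the hotplate, the bottle to the tray, and the tin on to the balance pan. Each was lowered in small steps until contact was felt at 5–12 N, then released.

Last checks from depth and pictures:

| Item | Position (mm) | Centre of its place (mm) |
|---|---|---|
| Tin | (435.0, -347.6) | pan (434.5, -347.4) |
| Bottle cap | (471.8, 344.4) | tray (471, 343) |
| Beaker | about (516, 108) | plate (516, 109) |

- **Upright:** all three look upright, and the heights of their tops match standing on their places.
- **Surroundings:** the mat is empty, and the tape roll, mortar, tip box and look-alikes look unmoved in the pictures. I did not measure the bystanders' positions again at the end.
- **Disagreements:** nothing failed. The depth readings ran about 1 mm below the text's heights. The last tray-rim and plate fits were cut off by the picture edge, an occlusion or the hotplate's knobs, so I used the earlier full measurements for those two centres. I viewed 15 pictures against the budget of 14.

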